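# Dock the window-light battery packs and start the charger

## Robot

A 6-joint arm with a two-finger parallel gripper is mounted at the origin on the work surface. World frame = base frame: x ahead of the robot, y to its left, z up, the work surface at z = 0. Lengths are in mm, angles in rad, forces in N, time in s.
With the tool pointing down it reaches from about 350 to 875 mm from the base axis. Payload 4.2 kg.
Tool frame: the origin (TCP) lies at the very end of the fingers, on their centre line; the grasp point (between the pads) lies 19 mm behind it; z points along the fingers, y is the line along which they close (so a half turn about z gives the same grasp; the last joint's range is limited). The gripper opens to 85 mm and grips with 20 to 120 N. Pads are 22 mm wide; open, the fingers measure 114 mm over their backs; the gripper's body (76 mm by 85 mm) begins 54 mm behind the grasp point. The pads swing forward as they close: fully open they stand 13 mm farther back than shut.
Start: joints at [1.535, 0.385, 0.008, 0, -1.194, -0.259], TCP at [181.561, 598.026, 231.312] pointing down, gripper open.
Joint ranges: [-3.14, 3.14], [-1.21, 2.06], [-1.07, 1.41], [-3.16, 2.05], [-2.99, -0.16], [-3.1, 3.1]. Speed limits (rad/s): [2.79, 2.79, 3.14, 3.14, 3.14, 3.14].

## Interface

Orientations are given as a unit quaternion [x, y, z, w].
In Python, from bench import arm gives the robot as it stands. The module is installed in compiled form; this text tells all that it offers.
- The arm moves only by the tool drive_tool, never from a script. Its argument "targets" is a list of rows, each a list of 5 numbers: the closure, from -1 (fully open) to 1 (shut), then the shift along the tool's x, y, z in mm, then the turn about the tool's z in degrees. In form: [[grip, tx, ty, tz, roll], ...]. A call has 1 to 12 rows; each row is the pose to reach, as a shift and turn from the pose commanded when the call began, along the tool's axes at that moment; what a row does not reach only later rows make up. A row lasts 1/10 s, in which the tool goes at most 50 mm and 8.59 degrees, less where a joint would pass 70% of its speed; a pose out of reach is approached as far as the arm can. A call with a gripper value outside its range is refused whole. The fingers move at their own pace and stop on an object; the grip force is fixed at half the most. Time passes only in rows, so rows that repeat a pose let the fingers close. It gives the time, the measured TCP pose, the force, the opening and the grip force at its end, in the units of the state.
- arm.read_state(): the state, without advancing time (a new reading comes with each control period).
- arm.get_image(name): name is "scene" or "side" or "wrist"; returns the picture (420x560x3 uint8, blue, green, red); there is no depth.
- arm.camera_params(name): a dict with "fov_y" (degrees; the focal length in pixels is half the picture's height over the tangent of half this angle, whatever the lens; pixels are square), "cx", "cy" (the principal point, pixels), "rvec" (rotation vector, rad) and "tvec" (3), from world to camera coordinates, as OpenCV has them; the wrist camera has in their place "tool_from_camera" (4x4, takes a point from camera to tool coordinates, whose origin is the TCP and whose axes are the flange's). Camera axes: x right, y down, z forward; pixel columns grow to the right and rows downward; lengths in mm; the calibration is good to about 2 mm. A picture is of the moment at which its call begins: read the wrist's pose just before it. camera_params takes no time and is no camera call.
- arm.job_done(): hands the job in; it is judged then, once.
The state is a dict: "clock": time; "joints": joint angles; "joint_vel": joint speeds; "joint_efforts": joint torques, N m; "position": TCP position; "ee_rot": TCP orientation; "contact_force": force on the tool from outside, world axes, zero at the start; "wrist_torque": the same for the moment, N m; "gripper_width": finger opening in mm; "grasp_force": force on a finger pad.
Only numpy, scipy, OpenCV 4.12 (cv2) and the standard library are available. Lean on these libraries where they do the work, as an engineer would, in place of code of your own. Each camera call takes 0.05 s, during which the arm holds its last target. There are 200 camera calls.

## Task

Put the white battery packs for the window lights on charge: set each pack that lies on the sill lengthways into a lane of its own in the organiser's sloped lower tier and slide it down under the cover until it rests against the back stop. When all of them are home, start the charger by pressing its three keys fully down, one at a time: first the large key, then the medium one, then the small one. Leave every pack lying home against the stop, and do not push the other things on the sill out of their places.

Things in the scene. Friction and masses are not known exactly. Their poses are not given: they have to be found in the camera images.
- tray: sloped lower tier of the clear organiser, fixed. Origin on the sloped floor, mid-width; x runs down the slope (14 degrees, away from the robot), z square to the floor, y left. Floor: x -85 mm (open end, no lip, 69 mm above the sill) to the back stop's face at x +80. Four lanes 38 mm wide at y +81, +27, -27, -81, between white ribs 16 mm wide, 6 high. A pack that is home has its centre at x +32, z +15.
- cover_edge (a point): middle of the lower front edge of the clear cover that roofs all lanes from here (tray x +34 mm) to the back stop, its underside 40 mm above the lane floor, 4 mm thick. It keeps a pack from being lowered straight into place; a pack that is home sticks out 50 mm in front of it. Packs do not slide down by themselves: a push of 1 to 2 N along the slope moves one.
- organiser: the whole organiser, fixed, 232 mm wide; origin on the sill under the tray's origin, x level towards the back. Its level upper tier stands above and behind the cover, from x +75 to +181 mm, rim 114 mm above the sill; a dark spring clip sits on the left rim at x +140, up to 140 mm above the sill.
- lane1 (a point): foot of the back stop in the middle of lane 1, on the lane's floor (lanes are counted from the robot's left)
- lane2 (a point): foot of the back stop in the middle of lane 2, on the lane's floor (lanes are counted from the robot's left)
- lane3 (a point): foot of the back stop in the middle of lane 3, on the lane's floor (lanes are counted from the robot's left)
- lane4 (a point): foot of the back stop in the middle of lane 4, on the lane's floor (lanes are counted from the robot's left)
- pack1: white plastic bar with brass ends and two grey bands, 96 x 30 x 30 mm, about 110 g, one of up to four alike (None if absent). Origin at its centre, x along its 96 mm length; either end may go first and any long face may be down. Starts lying on the sill.
- pack2: white plastic bar with brass ends and two grey bands, 96 x 30 x 30 mm, about 110 g, one of up to four alike (None if absent). Origin at its centre, x along its 96 mm length; either end may go first and any long face may be down. Starts lying on the sill.
- pack3: white plastic bar with brass ends and two grey bands, 96 x 30 x 30 mm, about 110 g, one of up to four alike (None if absent). Origin at its centre, x along its 96 mm length; either end may go first and any long face may be down. Starts lying on the sill.
- pack4: white plastic bar with brass ends and two grey bands, 96 x 30 x 30 mm, about 110 g, one of up to four alike (None if absent). Origin at its centre, x along its 96 mm length; either end may go first and any long face may be down. Starts lying on the sill.
- key_large_top (a point): centre of the top face of the large round grey key (32 mm across) on the white charger box (85 x 175 x 30 mm, fixed); the three keys stand in a row 52 mm apart, in any order, and are told apart by size; pressed straight down
- key_large (a joint): travel of the large key in m: 0 up, 0.006 fully down (about 4 N); it springs back when let go
- key_medium_top (a point): centre of the top face of the medium round grey key (23 mm across) on the white charger box (85 x 175 x 30 mm, fixed); the three keys stand in a row 52 mm apart, in any order, and are told apart by size; pressed straight down
- key_medium (a joint): travel of the medium key in m: 0 up, 0.006 fully down (about 4 N); it springs back when let go
- key_small_top (a point): centre of the top face of the small round grey key (15 mm across) on the white charger box (85 x 175 x 30 mm, fixed); the three keys stand in a row 52 mm apart, in any order, and are told apart by size; pressed straight down
- key_small (a joint): travel of the small key in m: 0 up, 0.006 fully down (about 4 N); it springs back when let go
- menorah: black metal menorah, 225 mm wide (along its x), 190 mm tall, origin under its foot; bystander
- dish: round white porcelain dish, 84 mm across, 22 mm high; bystander, origin under its centre
- dreidel: yellow silicone dreidel lying on its side, about 26 mm thick and 58 mm long; bystander, origin under its middle
- lighter: matte steel lighter standing upright, 36 x 13 x 58 mm; bystander, origin under its centre
- pot: terracotta pot with a small succulent, 76 mm across, 115 mm tall with the plant; bystander, origin under its centre
- jar: closed glass jar, 60 mm across, 80 mm tall; bystander, origin under its centre

How it is judged (in metres and radians):
On the way, in this order (a step that is already met when the one before it is completed fails the run):
1. every pack lies home in a lane against the back stop (x of pack1 in the frame of tray between 0.027 and 0.037 m and z of pack1 in the frame of tray between 0.011 and 0.019 m and y of pack1 in the frame of tray between -0.105 and 0.105 m and angle between the x axis of each of pack1, pack2, pack3, pack4 and the x axis of tray, either way round below 0.15 rad and linear speed of each of pack1, pack2, pack3, pack4 below 0.01 m/s and x of pack2 in the frame of tray between 0.027 and 0.037 m and z of pack2 in the frame of tray between 0.011 and 0.019 m and y of pack2 in the frame of tray between -0.105 and 0.105 m and x of pack3 in the frame of tray between 0.027 and 0.037 m and z of pack3 in the frame of tray between 0.011 and 0.019 m and y of pack3 in the frame of tray between -0.105 and 0.105 m and x of pack4 in the frame of tray between 0.027 and 0.037 m and z of pack4 in the frame of tray between 0.011 and 0.019 m and y of pack4 in the frame of tray between -0.105 and 0.105 m), for 0.2 s.
2. the large key is pressed fully down (value of joint key_large above 0.0048 m), for 0.05 s.
3. the medium key is pressed fully down (value of joint key_medium above 0.0048 m), for 0.05 s.
4. the small key is pressed fully down (value of joint key_small above 0.0048 m), for 0.05 s.
At the end, for the whole second after the job is handed in: every pack present lies flat in a lane, in line with it within 0.15 rad, its end within 5 mm of the back stop, at rest, and all three keys are up again (all of step 1 and value of joint each of key_large, key_medium, key_small below 0.002 m); the robot touches nothing.
It fails at once if two keys held down at once (value of joint each of key_large, key_medium above 0.003 m or value of joint each of key_large, key_small above 0.003 m or value of joint each of key_medium, key_small above 0.003 m).
It fails at once if the menorah, dish, dreidel, lighter, plant pot or jar is pushed more than 30 mm out of its place (distance of any of menorah, dish, dreidel, lighter, pot, jar from where it was at the start of the episode above 0.03 m).
Of pack1, pack2, pack3, pack4 only 3 to 4 are there at a start; the rules pass over those that are not, and their reading is None.
At some moment in a run one of pack1, pack2, pack3, pack4 may be knocked a few centimetres aside while the robot is not near it.
Once in a run the grip may slacken for a moment while it holds something.
It also fails if it takes over 210 s, if anything falls off the work surface, if the arm or the gripper's body presses on something with over 40 N, if the wrist force passes 120 N, or if a joint passes its speed limit or range.

## Working session

There is one attempt and no reset: what is moved stays moved. The work goes in short steps, Python scripts to look and compute and a tool call to move; the robot and the scene stay as the last step left them, time stands still between calls to the robot, and variables do not carry over. Pictures are saved under pics/ and viewed, at most 14 in all, crops included, and the job is handed in when it is done.

Besides the shell and the picture viewer there is one more tool, called after "Emit:" by a JSON object that holds its "name" and its "arguments". drive_tool: Moves the arm, as the interface text tells. Its arguments: {"type":"object","properties":{"targets":{"type":"array","items":{"type":"array","items":{"type":"number"}}}},"required":["targets"]}

```bash
mkdir -p pics
cat > h.py <<'E'
import numpy as np, cv2
from scipy.spatial.transform import Rotation as R
from bench import arm
def K(p): 
    f=210/np.tan(np.radians(p["fov_y"]/2)); return f,p["cx"],p["cy"]
def cam(name,st=None):
    p=arm.camera_params(name); f,cx,cy=K(p)
    if "rvec" in p:
        Rm=R.from_rotvec(np.ravel(p["rvec"])).as_matrix(); t=np.ravel(p["tvec"])
    else:
        T=np.array(p["tool_from_camera"]); st=st or arm.read_state()
        W=R.from_quat(st["ee_rot"]).as_matrix()
        Rc=W@T[:3,:3]; c=W@T[:3,3]+np.array(st["position"]); Rm=Rc.T; t=-Rm@c
    return f,cx,cy,Rm,t
def ray(c,u,v):
    f,cx,cy,Rm,t=c; d=Rm.T@np.array([(u-cx)/f,(v-cy)/f,1]); return -Rm.T@t,d
def at_z(c,u,v,z):
    o,d=ray(c,u,v); return o+d*(z-o[2])/d[2]
def proj(c,P):
    f,cx,cy,Rm,t=c; q=Rm@np.array(P,float)+t; return cx+f*q[0]/q[2],cy+f*q[1]/q[2]
def snap(name,fn):
    st=arm.read_state(); im=arm.get_image(name); cv2.imwrite("pics/"+fn+".png",im); return im,cam(name,st)
E
python3 - <<'E'
from h import *
a,_=snap("scene","scene0");b,_=snap("side","side0");c,_=snap("wrist","wrist0")
for n in("scene","side","wrist"): print(arm.camera_params(n))
s=arm.read_state(); print(s["clock"],s["position"],s["ee_rot"],s["gripper_width"])
E
```

```text
{'fov_y': 55.77570211498141, 'cx': 283.66568545579446, 'cy': 206.61870699301033, 'rvec': array([ 2.54311532,  0.64202087, -0.18075305]), 'tvec': array([-457.33497949, -208.06294829, 1224.14092425])}
{'fov_y': 56.47679511603133, 'cx': 276.3125223722873, 'cy': 203.12357754678823, 'rvec': array([ 0.83614166, -2.50605603,  1.12134159]), 'tvec': array([428.68509307, 281.33619926, 816.15807073])}
{'fov_y': 64.75998874409426, 'cx': 273.0561634170431, 'cy': 213.46421989376785, 'tool_from_camera': array([[ 6.73437276e-05, -9.65146593e-01, -2.61709859e-01,
         6.54208093e+01],
       [ 9.99999981e-01,  1.12515238e-04, -1.57617190e-04,
         8.46632241e-01],
       [ 1.81570041e-04, -2.61709844e-01,  9.65146582e-01,
        -1.42418729e+02],
       [ 0.00000000e+00,  0.00000000e+00,  0.00000000e+00,
         1.00000000e+00]])}
0.15 [181.45774114 597.63601075 230.46817949] [ 9.89148604e-01 -1.46916041e-01 -4.95185271e-05  8.45097497e-04] 85.27047570579009
```

View pics/scene0.png

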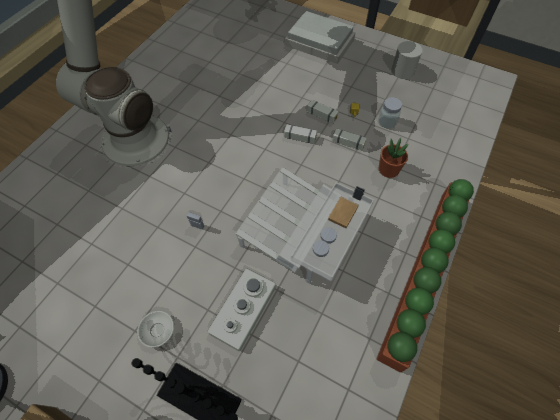

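View pics/side0.png

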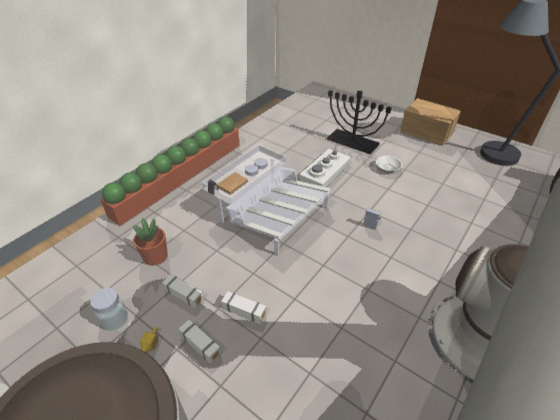

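The scene view shows three packs, at about (299,134), (322,112) and (350,139). The organiser is at (300,220), and the charger at (243,308) has its large key at (253,286), medium at (242,306) and small at (230,326). The side view also shows three packs.

Run:
```python
from h import *
c=cam("scene")
for n,u,v,z in [("pA",300,132,30),("pB",322,112,30),("pC",350,139,30),("dreidel",354,110,13),("jar",392,105,80),("pot",393,160,40),("kL",253,286,38),("kM",242,305,38),("kS",230,325,38),("cornerFL",283,170,72),("lighter",196,220,30),("dish",156,330,10)]:
    print(n,at_z(c,u,v,z).round(0))
print(proj(c,[181,598,231]),proj(cam("side"),[181,598,231]))
im=cv2.imread("pics/scene0.png")
a=cv2.resize(im[85:285,230:410],None,fx=4,fy=4,interpolation=3)[:600]
cv2.imwrite("pics/c1.png",cv2.resize(im[90:280,215:410],None,fx=3.1,fy=3.1,interpolation=3))
```

```text
pA [445. 242.  30.]
pB [469. 346.  30.]
pC [589. 288.  30.]
dreidel [549. 417.  13.]
jar [658. 425.  80.]
pot [730. 266.  40.]
kL [ 568. -243.   38.]
kM [ 569. -294.   38.]
kS [ 569. -346.   38.]
cornerFL [482.  68.  72.]
lighter [ 342. -156.   30.]
dish [ 417. -433.   10.]
(np.float64(278.9788047446052), np.float64(-18.13023412918045)) (np.float64(197.12408309355732), np.float64(558.5643304978032))
```

View pics/c1.png

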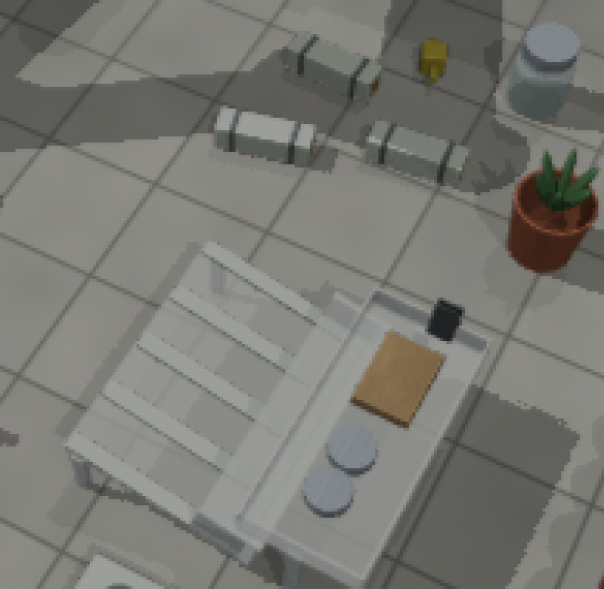

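View pics/wrist0.png

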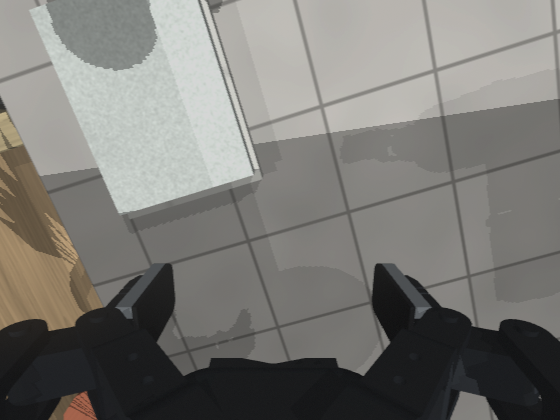

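The crop shows three packs, with no fourth visible. Rib front ends run from (208,247) to (74,440) in the crop, and rim corners are at (377,293), (488,345) and (360,585). The wrist view shows only a white box and empty sill.

```bash
cat >> h.py <<'E'
from scipy.optimize import least_squares
S14,C14=np.sin(np.radians(14)),np.cos(np.radians(14))
def tray(org,P):  # tray coords -> world
    x,y,z=P; X=x*C14+z*S14; Z=48.4-x*S14+z*C14; return lev(org,(X,y,Z))
def lev(org,P):
    ox,oy,a=org; c,s=np.cos(a),np.sin(a); return np.array([ox+c*P[0]-s*P[1],oy+s*P[0]+c*P[1],P[2]])
def cmd(pos,yaw=None,st=None):
    """tool shift to world TCP pos; yaw = world angle wanted of tool x (mod pi)"""
    st=st or arm.read_state(); W=R.from_quat(st["ee_rot"]).as_matrix()
    d=W.T@(np.array(pos)-st["position"]); r=0.
    if yaw is not None:
        cur=np.arctan2(W[1,0],W[0,0]); r=(-(yaw-cur)+np.pi/2)%np.pi-np.pi/2
    print("cmd",d.round(1),"roll",np.degrees(r).round(1),"yaw now",round(np.degrees(np.arctan2(W[1,0],W[0,0])),1),"j6",round(st["joints"][5],2))
E
python3 - <<'E'
from h import *
c=cam("scene")
cr=lambda u,v:(215+u/3.1,90+v/3.1)
obs=[(0,(-85,y,6),cr(*p)) for y,p in zip((108,54,0,-54,-108),((208,247),(173,293),(143,340),(110,388),(74,440)))]
obs+=[(1,(75,116,114),cr(377,293)),(1,(181,116,114),cr(488,345)),(1,(181,-116,114),cr(360,585)),(1,(75,-116,114),cr(243,520))]
def res(o): return np.ravel([np.subtract(proj(c,(lev if k else tray)(o,P)),q) for k,P,q in obs])
r=least_squares(res,[570,0,0]); print(r.x,np.degrees(r.x[2]),r.fun.round(1))
for n,a,b in (("A",(217,113),(315,134)),("B",(296,37),(377,72)),("C",(372,124),(466,158))):
    p,q=at_z(c,*cr(*a),30),at_z(c,*cr(*b),30); d=q-p; print(n,np.hypot(*d[:2]),np.degrees(np.arctan2(d[1],d[0])))
cmd([520,290,260],0)
E
```

```text
[ 5.56899171e+02 -4.53938640e+01 -2.72892666e-02] -1.5635598023997563 [-0.5  0.1  0.5 -0.3 -0.6 -0.3 -1.2  0.1 -1.3 -0.1 -0.1 -1.1  3.   0.
  2.2  1.  -2.1 -0.3]
A 98.86992099498576 12.443791684279452
B 93.2205253296805 -2.961951428755145
C 97.13848214004994 2.1948126556191503
cmd [413.3 196.  -29.1] roll -16.9 yaw now -16.9 j6 -0.26
```

Emit:
{"name": "drive_tool", "arguments": {"targets": [[-1, 413, 196, -29, -17], [-1, 413, 196, -29, -17], [-1, 413, 196, -29, -17], [-1, 413, 196, -29, -17], [-1, 413, 196, -29, -17], [-1, 413, 196, -29, -17], [-1, 413, 196, -29, -17], [-1, 413, 196, -29, -17], [-1, 413, 196, -29, -17], [-1, 413, 196, -29, -17], [-1, 413, 196, -29, -17], [-1, 413, 196, -29, -17]]}}

```text
clock: 1.35
position: [519.2, 290.7, 259.9]
ee_rot: [1.0, 0.001, -0.0, 0.0]
contact_force: [-0.9, 0.7, 0.4]
gripper_width: 85.3
grasp_force: 0.0
```

Run:
```python
from h import *
im,c=snap("wrist","w1"); s=arm.read_state(); print(s["clock"],s["position"],s["ee_rot"])
```

```text
1.4 [518.91375388 291.19640182 260.01994848] [ 9.99998729e-01  1.55237434e-03 -3.52089055e-04  9.05957131e-05]
```

View pics/w1.png

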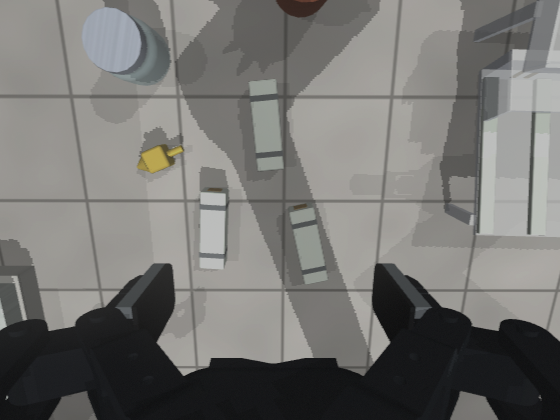

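The wrist view shows the tops of packs B (213,230), A (308,245) and C (266,125). The organiser's left edge is at x≈480 px.

Run:
```python
from h import *
c=cam("wrist")
for n,q in (("B",((201,193),(227,193),(226,269),(200,268))),("A",((290,210),(314,206),(327,281),(304,284))),("C",((250,82),(276,80),(283,167),(258,170)))):
    P=np.array([at_z(c,*p,30) for p in q]); f,b=(P[0]+P[1])/2,(P[2]+P[3])/2; d=f-b
    print(n,P.mean(0).round(1),"len",np.linalg.norm(d).round(1),"wid",np.linalg.norm(P[0]-P[1]).round(1),"yaw",np.degrees(np.arctan2(d[1],d[0])).round(1))
    m=P.mean(0); cmd([m[0],m[1],60],np.arctan2(d[1],d[0]))
o=(556.9,-45.4,-.0273)
for u in ((80,81,0),(-85,108,6),(-85,54,6),(34,116,40)): print(u,tray(o,u).round(1),np.round(proj(c,tray(o,u)),1))
```

```text
B [460.1 360.9  30. ] len 94.1 wid 29.8 yaw -3.2
cmd [-58.4 -70.  200. ] roll 3.4 yaw now 0.2 j6 0.79
A [442.2 247.4  30. ] len 96.8 wid 28.1 yaw 11.4
cmd [-76.7  43.5 200.1] roll -11.2 yaw now 0.2 j6 0.79
C [581.3 297.6  30. ] len 92.2 wid 27.4 yaw 5.0
cmd [ 62.5  -6.2 200. ] roll -4.8 yaw now 0.2 j6 0.79
(80, 81, 0) [636.7  33.5  29. ] [519.1  72.3]
(-85, 108, 6) [478.9  64.8  74.8] [490.4 229.3]
(-85, 54, 6) [477.4  10.8  74.8] [542.1 230.8]
(34, 116, 40) [602.7  69.4  79. ] [511.7 103.6]
```

Emit:
{"name": "drive_tool", "arguments": {"targets": [[-1, -77, 43, 150, -11], [-1, -77, 43, 150, -11], [-1, -77, 43, 150, -11], [-1, -77, 43, 150, -11], [-1, -77, 43, 200, -11], [-1, -77, 43, 235, -11], [-1, -77, 43, 254, -11], [-1, -77, 43, 254, -11], [-1, -77, 43, 254, -11], [1, -77, 43, 254, -11], [1, -77, 43, 254, -11], [1, -77, 43, 254, -11]]}}

```text
clock: 2.6
position: [443.3, 247.9, 7.4]
ee_rot: [0.995, 0.097, 0.001, -0.001]
contact_force: [0.1, -0.1, 0.8]
gripper_width: 44.0
grasp_force: 0.0
```

Emit:
{"name": "drive_tool", "arguments": {"targets": [[1, 0, 0, 0, 0], [1, 0, 0, 0, 0], [1, 0, 0, 0, 0], [1, 0, 0, 0, 0], [1, 0, 0, 0, 0]]}}

```text
clock: 3.1
position: [443.5, 247.8, 7.3]
ee_rot: [0.995, 0.097, 0.001, -0.001]
contact_force: [-0.8, 0.2, 6.3]
gripper_width: 28.6
grasp_force: 60.4
```

Run:
```python
from h import *
s=arm.read_state(); print(s["position"],s["gripper_width"],s["grasp_force"])
o=(556.9,-45.4,-.0273)
p=lev(o,(-60,81,0)); cmd([p[0],p[1],200],o[2]); cmd([p[0],p[1],260],o[2])
```

```text
[443.47067246 247.84275139   7.33344115] 28.625197918591564 60.40283560752869
cmd [  14.3  217.2 -192.8] roll 12.7 yaw now 11.1 j6 0.93
cmd [  14.4  217.2 -252.8] roll 12.7 yaw now 11.1 j6 0.93
```

Emit:
{"name": "drive_tool", "arguments": {"targets": [[1, 0, 0, -50, 0], [1, 0, 0, -100, 0], [1, 0, 20, -150, 6], [1, 14, 70, -193, 13], [1, 14, 120, -193, 13], [1, 14, 170, -193, 13], [1, 14, 217, -193, 13], [1, 14, 217, -193, 13], [1, 14, 217, -193, 13], [1, 14, 217, -193, 13], [1, 14, 217, -193, 13]]}}

```text
clock: 4.2
position: [498.2, 38.1, 199.1]
ee_rot: [1.0, -0.016, -0.0, -0.0]
contact_force: [-0.7, 0.3, -1.5]
gripper_width: 29.1
grasp_force: 59.6
```

Run:
```python
from h import *
im,c=snap("wrist","w2"); s=arm.read_state(); print(s["clock"],s["position"],s["ee_rot"],s["gripper_width"])
o=(556.9,-45.4,-.0273)
for u in ((-85,108,6),(-85,54,6),(-85,0,6),(80,27,0)): print(u,np.round(proj(c,tray(o,u)),1))
```

```text
4.25 [498.27084248  38.25171626 199.15528735] [ 9.99878501e-01 -1.55871985e-02 -1.45646496e-04 -2.60985098e-05] 29.108308778101957
(-85, 108, 6) [241.6 228.4]
(-85, 54, 6) [305.5 228.2]
(-85, 0, 6) [369.5 227.9]
(80, 27, 0) [336.1  34.2]
```

View pics/w2.png

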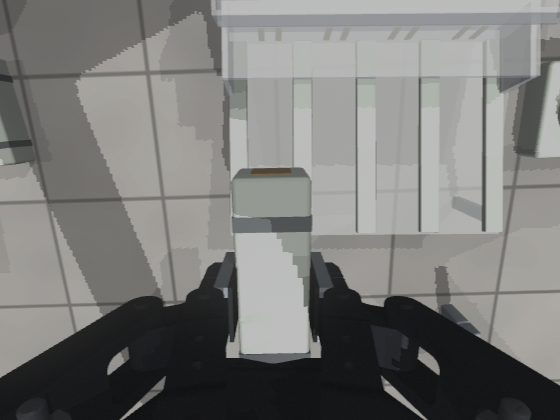

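The held pack fills columns 235–310, with its front top edge near row 177. The rib front ends are at about (366,233), (429,233) and (493,233), a few pixels off my fit, so I will refine it.

Run:
```python
from h import *
st=arm.read_state(); c=cam("wrist",st)
fr=[(0,(366,233)),(-54,(429.5,233)),(-108,(493.5,233))]
sd=[(108,239),(54,303),(0,366),(-54,430),(-108,493.5)]
def res(o):
    r=[np.subtract(proj(c,tray(o[:3],(-85,y,6))),q) for y,q in fr]
    r+=[[proj(c,tray(o[:3],(o[3],y,6)))[0]-u, proj(c,tray(o[:3],(o[3],y,6)))[1]-90] for y,u in sd]
    return np.ravel(r)
r=least_squares(res,[556.9,-45.4,-.027,30]); print(r.x,np.degrees(r.x[2]),r.fun.round(1))
o=r.x[:3]
print("pack front", at_z(c,272,177,st["position"][2]+22.7), "mid", at_z(c,272,300,st["position"][2]+22.7),st["position"])
# target: pack centre at tray x -33, level, rear edge on floor at tray x about -80
for l,y in (("1",81),("2",27),("3",-27),("4",-81)):
    p=lev(o,(-33,y,0)); print(l,p.round(1))
p=lev(o,(-33,81,0)); cmd([p[0],p[1],90],o[2])
```

```text
[ 5.52352448e+02 -4.25794801e+01 -2.96571002e-02  3.55437578e+01] -1.6992266761133008 [-0.2  0.2 -0.1  0.1 -0.4  0.  -1.   0.2 -0.8  0.1  0.4  0.   0.7 -0.1
  1.4 -0.2]
pack front [544.75415169  36.54692195 221.85528735] mid [494.89285492  38.14027956 221.85528735] [498.27084248  38.25171626 199.15528735]
1 [521.8  39.4   0. ]
2 [520.2 -14.6   0. ]
3 [518.6 -68.6   0. ]
4 [ 517.  -122.6    0. ]
cmd [ 23.5  -1.8 109.1] roll -0.1 yaw now -1.8 j6 1.14
```

Emit:
{"name": "drive_tool", "arguments": {"targets": [[1, 30, -2, 0, 0], [1, 30, -2, 50, 0], [1, 30, -2, 90, 0], [1, 30, -2, 110, 0], [1, 30, -2, 117, 0], [1, 30, -2, 120, 0], [1, 30, -2, 123, 0], [1, 30, -2, 125, 0], [1, 30, -2, 125, 0]]}}

```text
clock: 5.15
position: [528.9, 38.4, 75.1]
ee_rot: [1.0, -0.016, 0.001, -0.0]
contact_force: [-0.7, 0.1, -1.1]
gripper_width: 29.2
grasp_force: 59.5
```

Emit:
{"name": "drive_tool", "arguments": {"targets": [[1, 0, -1, 2, 0], [1, 0, -1, 3, 0], [1, 0, -1, 3, 0]]}}

```text
clock: 5.45
position: [529.4, 39.1, 72.9]
ee_rot: [1.0, -0.016, 0.001, 0.0]
contact_force: [-1.0, -1.2, 6.0]
gripper_width: 28.9
grasp_force: 60.6
```

Emit:
{"name": "drive_tool", "arguments": {"targets": [[0.2, 0, -1, 3, 0], [0.2, 0, -1, 3, 0], [0.2, 0, -1, 3, 0], [0.0, 0, -1, 3, 0], [0.0, 0, -1, 3, 0], [0.0, 0, -1, 3, 0]]}}

```text
clock: 6.05
position: [528.6, 40.1, 68.3]
ee_rot: [1.0, -0.016, -0.0, 0.0]
contact_force: [0.2, 0.7, -0.4]
gripper_width: 42.8
grasp_force: 0.0
```

Emit:
{"name": "drive_tool", "arguments": {"targets": [[0.0, 0, 0, -40, 0], [0.0, 0, 0, -80, 0], [0.5, -50, 0, -100, 0], [1, -85, 0, -100, 0], [1, -85, 0, -100, 0], [1, -85, 0, -100, 0], [1, -85, 0, -100, 0], [1, -85, 0, -100, 0]]}}

```text
clock: 6.85
position: [444.4, 43.0, 168.1]
ee_rot: [1.0, -0.017, -0.0, 0.0]
contact_force: [0.0, 0.4, -0.5]
gripper_width: -0.1
grasp_force: 0.0
```

Run:
```python
from h import *
im,c=snap("wrist","w3"); s=arm.read_state(); print(s["clock"],s["position"],s["ee_rot"],s["gripper_width"])
o=(552.4,-42.6,-.0297)
for x in (-80,-30,18): print(np.round(proj(c,tray(o,(x,81,30))),1))
p=lev(o,(-102,81,0)); cmd([p[0],p[1],84],o[2])
p=lev(o,(-24,81,0)); cmd([p[0],p[1],62],o[2])
```

```text
6.9 [444.29670158  42.98411652 167.93339516] [ 9.99860024e-01 -1.67280758e-02 -2.66741091e-04  1.80217075e-04] -0.08601277280267393
[274.  164.2]
[273.8  85.7]
[273.5   9.7]
cmd [ 8.6  1.3 83.9] roll -0.2 yaw now -1.9 j6 1.07
cmd [ 86.7   1.  105.9] roll -0.2 yaw now -1.9 j6 1.07
```

View pics/w3.png

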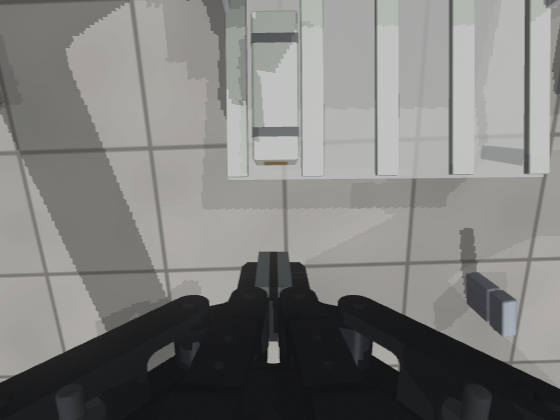

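Pack A is down in lane 1, at columns 253–297 with its rear edge at row 160. Now I push it home.

Emit:
{"name": "drive_tool", "arguments": {"targets": [[1, 8, 1, 50, 0], [1, 8, 1, 84, 0], [1, 8, 1, 84, 0], [1, 20, 1, 87, 0], [1, 32, 1, 91, 0], [1, 44, 1, 94, 0], [1, 54, 1, 97, 0], [1, 62, 1, 99, 0], [1, 70, 1, 101, 0], [1, 76, 1, 103, 0], [1, 79, 1, 104, 0], [1, 79, 1, 104, 0]]}}

```text
clock: 8.1
position: [522.7, 39.3, 64.1]
ee_rot: [1.0, -0.017, -0.0, 0.0]
contact_force: [-0.0, 0.5, -0.6]
gripper_width: -0.0
grasp_force: 0.0
```

Emit:
{"name": "drive_tool", "arguments": {"targets": [[1, 2, 0, 0.5, 0], [1, 4, 0, 1, 0], [1, 6, 0, 1.5, 0], [1, 7, 0, 2, 0]]}}

```text
clock: 8.5
position: [529.7, 39.1, 62.4]
ee_rot: [1.0, -0.016, 0.0, -0.0]
contact_force: [-0.6, -0.7, 0.3]
gripper_width: 0.1
grasp_force: 0.2
```

Emit:
{"name": "drive_tool", "arguments": {"targets": [[1, 1, 0, 0.2, 0], [1, 2, 0, 0.5, 0], [1, 3, 0, 0.7, 0]]}}

```text
clock: 8.8
position: [530.6, 38.8, 61.8]
ee_rot: [1.0, -0.017, -0.002, 0.0]
contact_force: [-8.9, 2.4, 9.9]
gripper_width: -0.4
grasp_force: 5.3
```

Emit:
{"name": "drive_tool", "arguments": {"targets": [[1, -10, 0, 0, 0], [1, -30, 0, -40, 0], [1, -40, 0, -90, 0], [1, -45, 0, -140, 0], [1, -45, 0, -150, 0], [1, -45, 0, -150, 0]]}}

```text
clock: 9.4
position: [488.6, 41.0, 214.0]
ee_rot: [1.0, -0.016, 0.003, -0.001]
contact_force: [-0.3, 0.4, -0.2]
gripper_width: 0.1
grasp_force: 0.0
```

Run:
```python
from h import *
im,c=snap("wrist","w4"); s=arm.read_state(); print(s["clock"],s["position"],s["gripper_width"])
o=(552.4,-42.6,-.0297)
for P in ((-16,81,30),(-16,96,30),(-16,66,30),(-85,108,6),(-85,0,6),(34,81,40)): print(P,np.round(proj(c,tray(o,P)),1))
```

```text
9.45 [487.31345524  40.61322853 211.67830244] -0.0064860265419890125
(-16, 81, 30) [273.4 134. ]
(-16, 96, 30) [254.9 134.1]
(-16, 66, 30) [292. 134.]
(-85, 108, 6) [243.1 218.5]
(-85, 0, 6) [365.3 218.2]
(34, 81, 40) [273.3  66.5]
```

View pics/w4.png

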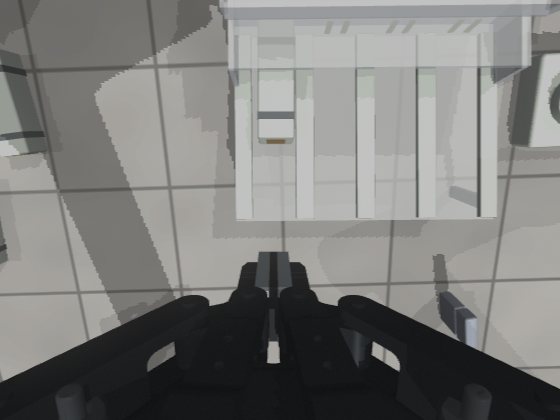

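Emit:
{"name": "drive_tool", "arguments": {"targets": [[1, 10, 0, 50, 0], [1, 25, 0, 100, 0], [1, 30, 0, 140, 0], [1, 35, 0, 145, 0], [1, 40, 0, 147, 0], [1, 43, 0, 147, 0], [1, 45, 0, 147, 0]]}}

```text
clock: 10.15
position: [531.4, 38.6, 65.5]
ee_rot: [1.0, -0.017, -0.001, 0.0]
contact_force: [-6.2, -0.0, 0.4]
gripper_width: 0.1
grasp_force: 2.6
```

Emit:
{"name": "drive_tool", "arguments": {"targets": [[1, 1, 0, 0.2, 0], [1, 2, 0, 0.4, 0]]}}

```text
clock: 10.35
position: [531.4, 38.2, 64.8]
ee_rot: [1.0, -0.017, -0.003, 0.0]
contact_force: [-9.6, 2.2, 5.1]
gripper_width: -0.2
grasp_force: 5.2
```

Emit:
{"name": "drive_tool", "arguments": {"targets": [[1, 1, 0, 0.2, 0], [1, 2, 0, 0.4, 0]]}}

```text
clock: 10.55
position: [531.5, 38.1, 64.7]
ee_rot: [1.0, -0.017, -0.005, 0.001]
contact_force: [-15.0, 3.7, 10.9]
gripper_width: -0.3
grasp_force: 8.6
```

Emit:
{"name": "drive_tool", "arguments": {"targets": [[1, -10, 0, -2, 0], [0, -30, 0, -50, 0], [-1, -40, -20, -100, 0], [-1, -40, -70, -150, 0], [-1, -40, -120, -195, 0], [-1, -30, -170, -195, 0], [-1, -20, -220, -195, 0], [-1, -20, -252, -195, -2], [-1, -20, -252, -195, -2], [-1, -20, -252, -195, -2], [-1, -20, -252, -195, -2]]}}

```text
clock: 11.65
position: [524.6, 291.2, 259.3]
ee_rot: [1.0, 0.001, 0.0, -0.0]
contact_force: [0.3, -0.8, -0.7]
gripper_width: 85.6
grasp_force: 0.0
```

Run:
```python
from h import *
im,c=snap("wrist","w5"); s=arm.read_state(); print(s["clock"],s["position"],s["ee_rot"])
a=cv2.imread("pics/w1.png")
for n,(u,v,z) in dict(B=(213,230,30),C=(266,125,30),dreidel=(158,158,15)).items():
    W,H=(24,50) if n in"BC" else(18,18)
    t=a[v-H:v+H,u-W:u+W]; q=proj(c,at_z((lambda:None) if 0 else cam("wrist",{"position":[518.91,291.2,260.02],"ee_rot":[.99999873,.00155,-.00035,.00009]}),u,v,z))
    m=cv2.matchTemplate(im,t,cv2.TM_CCOEFF_NORMED); _,sc,_,l=cv2.minMaxLoc(m)
    print(n,"score",round(sc,2),"at",(l[0]+W,l[1]+H),"expected",np.round(q,1), at_z(c,l[0]+W,l[1]+H,z).round(1))
```

```text
11.7 [524.63753435 290.44416007 259.34933373] [ 9.99999730e-01  6.21615084e-04  3.19117794e-04 -2.28056759e-04]
B score 0.98 at (214, 235) expected [213.3 235.1] [462.7 360.6  30. ]
C score 0.96 at (266, 131) expected [266.1 130.8] [582.3 298.6  30. ]
dreidel score 0.99 at (159, 163) expected [158.4 163.5] [545.6 423.4  15. ]
```

Emit:
{"name": "drive_tool", "arguments": {"targets": [[-1, -64, -70, 100, 3], [-1, -64, -70, 150, 3], [-1, -64, -70, 200, 3], [-1, -64, -70, 235, 3], [-1, -64, -70, 252, 3], [-1, -64, -70, 252, 3], [-1, -64, -70, 252, 3], [1, -64, -70, 252, 3], [1, -64, -70, 252, 3], [1, -64, -70, 252, 3], [1, -64, -70, 252, 3], [1, -64, -70, 252, 3]]}}

```text
clock: 12.9
position: [461.7, 362.2, 8.9]
ee_rot: [1.0, -0.025, 0.001, -0.001]
contact_force: [-0.2, -0.7, 6.9]
gripper_width: 28.6
grasp_force: 61.1
```

Emit:
{"name": "drive_tool", "arguments": {"targets": [[1, 0, 0, 0, 0], [1, 0, 0, 0, 0], [1, 0, 0, 0, 0]]}}

```text
clock: 13.2
position: [461.8, 362.2, 8.9]
ee_rot: [1.0, -0.025, 0.001, -0.001]
contact_force: [0.1, -0.7, 8.6]
gripper_width: 28.9
grasp_force: 61.1
```

Run:
```python
from h import *
s=arm.read_state(); print(s["position"],s["gripper_width"],s["grasp_force"])
o=(552.4,-42.6,-.0297)
p=lev(o,(-26,-27,0)); cmd([p[0],p[1],160],o[2]); cmd([p[0],p[1],85],o[2])
```

```text
[461.75176211 362.21939911   8.87728355] 28.896470039385015 61.11000895500183
cmd [  85.7  426.9 -152. ] roll -1.2 yaw now -2.9 j6 0.58
cmd [ 85.5 427.1 -77. ] roll -1.2 yaw now -2.9 j6 0.58
```

Emit:
{"name": "drive_tool", "arguments": {"targets": [[1, 0, 0, -50, 0], [1, 0, 0, -100, 0], [1, 20, 40, -135, 0], [1, 30, 85, -152, -1], [1, 40, 130, -152, -1], [1, 50, 175, -152, -1], [1, 60, 220, -152, -1], [1, 70, 265, -152, -1], [1, 80, 310, -152, -1], [1, 86, 355, -152, -1], [1, 86, 400, -152, -1], [1, 86, 427, -152, -1]]}}

```text
clock: 14.4
position: [524.1, -72.3, 158.7]
ee_rot: [1.0, -0.018, -0.0, -0.0]
contact_force: [-0.2, 0.3, -1.5]
gripper_width: 28.5
grasp_force: 60.1
```

Run:
```python
from h import *
im,c=snap("wrist","w6"); s=arm.read_state(); print(s["position"],s["gripper_width"],s["grasp_force"])
o=(552.4,-42.6,-.0297)
p=lev(o,(-26,-27,0)); cmd([p[0],p[1],76],o[2])
```

```text
[523.61935188 -74.29833716 158.65755562] 28.805009823293783 60.06239891052246
cmd [ 1.9 -5.6 82.7] roll -0.4 yaw now -2.2 j6 1.37
```

View pics/w6.png

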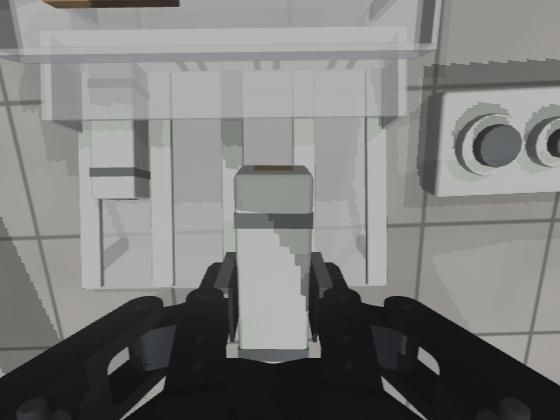

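Pack B is held centrally over lane 3, and pack A is home in lane 1 at (120,140). I let the arm settle before lowering.

Emit:
{"name": "drive_tool", "arguments": {"targets": [[1, 0, 0, 20, 0], [1, 0, 0, 40, 0], [1, 0, 0, 50, 0], [1, 0, 0, 50, 0], [1, 0, 0, 50, 0]]}}

```text
clock: 14.95
position: [525.5, -69.4, 109.3]
ee_rot: [1.0, -0.016, 0.0, 0.0]
contact_force: [0.1, -0.4, -1.2]
gripper_width: 28.6
grasp_force: 60.1
```

Run:
```python
from h import *
s=arm.read_state(); print(s["position"],s["gripper_width"],s["grasp_force"])
o=(552.4,-42.6,-.0297)
p=lev(o,(-26,-27,0)); cmd([p[0],p[1],76],o[2])
```

```text
[525.47573025 -69.37460031 109.30809071] 28.640765837423075 60.060811042785645
cmd [ 0.1 -0.6 33.3] roll -0.2 yaw now -1.9 j6 1.36
```

Emit:
{"name": "drive_tool", "arguments": {"targets": [[1, 0, -0.5, 20, 0], [1, 0, -0.5, 28, 0], [1, 0, -0.5, 32, 0], [1, 0, -0.5, 34, 0], [1, 0, -0.5, 35, 0], [1, 0, -0.5, 35, 0]]}}

```text
clock: 15.55
position: [525.4, -69.0, 74.7]
ee_rot: [1.0, -0.016, 0.0, 0.0]
contact_force: [-1.2, 0.4, 3.5]
gripper_width: 28.6
grasp_force: 60.6
```

Contact (3.5 N). Release, back off, close and come down behind the pack.

Emit:
{"name": "drive_tool", "arguments": {"targets": [[0.2, 0, 0, 0, 0], [0.2, 0, 0, 0, 0], [0.0, 0, 0, 0, 0], [0.0, 0, 0, 0, 0], [0.0, 0, 0, -40, 0], [0.0, 0, 0, -80, 0], [0.5, -50, 0, -95, 0], [1, -85, 0, -95, 0], [1, -85, 0, -95, 0], [1, -85, 0, -95, 0], [1, -85, 0, -95, 0]]}}

```text
clock: 16.65
position: [441.1, -66.2, 169.0]
ee_rot: [1.0, -0.016, 0.0, 0.0]
contact_force: [-0.4, -0.1, -0.4]
gripper_width: -0.3
grasp_force: 0.0
```

Run:
```python
from h import *
im,c=snap("wrist","w7"); s=arm.read_state(); print(s["clock"],s["position"],s["ee_rot"],s["gripper_width"])
o=(552.4,-42.6,-.0297)
for x in (-78,18): print([tuple(np.round(proj(c,tray(o,(x,y,30))))) for y in(-12,-27,-42)])
p=lev(o,(-102,-27,0)); cmd([p[0],p[1],86],o[2])
p=lev(o,(-24,-27,0)); cmd([p[0],p[1],65],o[2])
```

```text
16.7 [441.11515769 -66.14452021 168.72818386] [ 9.99864332e-01 -1.64709400e-02  1.44488121e-04  6.30266755e-05] 0.2952820391189566
[(np.float64(249.0), np.float64(161.0)), (np.float64(272.0), np.float64(161.0)), (np.float64(295.0), np.float64(161.0))]
[(np.float64(248.0), np.float64(10.0)), (np.float64(272.0), np.float64(10.0)), (np.float64(295.0), np.float64(10.0))]
cmd [ 8.5  0.1 82.7] roll -0.2 yaw now -1.9 j6 1.32
cmd [ 8.650e+01 -1.000e-01  1.038e+02] roll -0.2 yaw now -1.9 j6 1.32
```

View pics/w7.png

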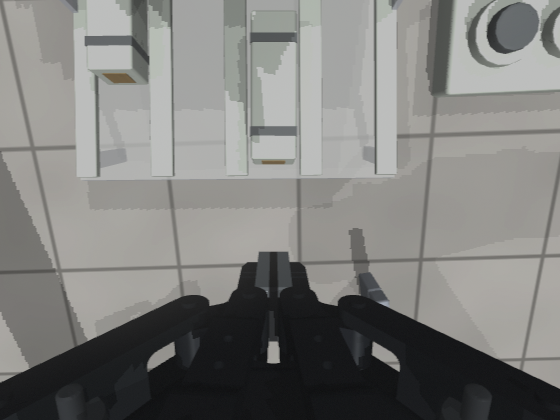

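Pack B lies flat in lane 3, columns 250–297. I push it home.

Emit:
{"name": "drive_tool", "arguments": {"targets": [[1, 8, 0, 50, 0], [1, 8, 0, 82, 0], [1, 8, 0, 82, 0], [1, 20, 0, 85, 0], [1, 32, 0, 89, 0], [1, 44, 0, 92, 0], [1, 54, 0, 95, 0], [1, 62, 0, 97, 0], [1, 70, 0, 99, 0], [1, 76, 0, 101, 0], [1, 80, 0, 102, 0], [1, 83, 0, 102.5, 0]]}}

```text
clock: 17.9
position: [523.2, -69.0, 66.1]
ee_rot: [1.0, -0.017, -0.0, 0.0]
contact_force: [0.3, -0.3, 0.0]
gripper_width: -0.4
grasp_force: 0.1
```

Emit:
{"name": "drive_tool", "arguments": {"targets": [[1, 1, 0, 0, 0], [1, 2, 0, 0.2, 0], [1, 3, 0, 0.4, 0], [1, 4, 0, 0.6, 0]]}}

```text
clock: 18.3
position: [527.0, -69.1, 65.8]
ee_rot: [1.0, -0.016, 0.0, -0.0]
contact_force: [-0.1, 0.7, 1.2]
gripper_width: 0.0
grasp_force: 0.1
```

Emit:
{"name": "drive_tool", "arguments": {"targets": [[1, 1, 0, 0.2, 0], [1, 2, 0, 0.4, 0]]}}

```text
clock: 18.5
position: [528.6, -69.2, 65.3]
ee_rot: [1.0, -0.017, -0.001, 0.0]
contact_force: [-2.7, 1.1, 2.6]
gripper_width: -0.1
grasp_force: 1.7
```

Emit:
{"name": "drive_tool", "arguments": {"targets": [[1, 1, 0, 0.2, 0], [1, 2, 0, 0.4, 0]]}}

```text
clock: 18.7
position: [528.8, -69.4, 65.2]
ee_rot: [1.0, -0.017, -0.003, 0.0]
contact_force: [-8.0, 2.6, 10.3]
gripper_width: -0.0
grasp_force: 5.2
```

Emit:
{"name": "drive_tool", "arguments": {"targets": [[1, -10, 0, -2, 0], [0, -30, 0, -50, 0], [-1, -40, -30, -90, 0], [-1, -40, -75, -110, 0], [-1, -40, -120, -130, 0], [-1, -35, -165, -150, 0], [-1, -30, -210, -170, 0], [-1, -25, -255, -190, 0], [-1, -20, -300, -195, -2], [-1, -20, -345, -195, -2], [-1, -20, -360, -195, -2], [-1, -20, -360, -195, -2]]}}

```text
clock: 19.9
position: [522.6, 293.2, 259.0]
ee_rot: [1.0, 0.002, -0.0, 0.0]
contact_force: [-0.6, -1.0, -1.2]
gripper_width: 85.1
grasp_force: 0.0
```

Emit:
{"name": "drive_tool", "arguments": {"targets": [[-1, 0, 0, 0, 0], [-1, 0, 0, 0, 0]]}}

```text
clock: 20.1
position: [522.9, 289.9, 260.0]
ee_rot: [1.0, 0.0, -0.0, 0.0]
contact_force: [0.3, 0.3, 0.4]
gripper_width: 85.2
grasp_force: 0.0
```

Run:
```python
from h import *
im,c=snap("wrist","w8"); s=arm.read_state(); print(s["clock"],s["position"],s["ee_rot"])
a=cv2.imread("pics/w1.png")
c1=cam("wrist",{"position":[518.91,291.2,260.02],"ee_rot":[.99999873,.00155,-.00035,.00009]})
for n,(u,v,z) in dict(C=(266,125,30),dreidel=(158,158,15)).items():
    W,H=(24,50) if n in"BC" else(18,18)
    t=a[v-H:v+H,u-W:u+W]; q=proj(c,at_z(c1,u,v,z))
    m=cv2.matchTemplate(im,t,cv2.TM_CCOEFF_NORMED); _,sc,_,l=cv2.minMaxLoc(m)
    print(n,"score",round(sc,2),"at",(l[0]+W,l[1]+H),"expected",np.round(q,1), at_z(c,l[0]+W,l[1]+H,z).round(1))
cmd([581.3,297.6,8],np.radians(5))
```

```text
20.15 [522.99414759 289.81755976 260.13703605] [ 9.99999981e-01  1.85211446e-04  5.83454309e-05 -3.08629801e-05]
C score 0.98 at (265, 129) expected [264.7 128.9] [582.5 298.1  30. ]
dreidel score 0.96 at (158, 161) expected [157.1 161.9] [546.1 423.1  15. ]
cmd [ 58.3  -7.7 252.1] roll -5.0 yaw now 0.0 j6 0.79
```

Emit:
{"name": "drive_tool", "arguments": {"targets": [[-1, 58, -8, 100, -5], [-1, 58, -8, 150, -5], [-1, 58, -8, 200, -5], [-1, 58, -8, 235, -5], [-1, 58, -8, 253, -5], [-1, 58, -8, 253, -5], [-1, 58, -8, 253, -5], [1, 58, -8, 253, -5], [1, 58, -8, 253, -5], [1, 58, -8, 253, -5], [1, 58, -8, 253, -5], [1, 58, -8, 253, -5]]}}

```text
clock: 21.35
position: [581.9, 300.2, 9.2]
ee_rot: [0.999, 0.045, 0.002, -0.001]
contact_force: [-2.4, 0.3, 6.1]
gripper_width: 28.4
grasp_force: 60.9
```

Emit:
{"name": "drive_tool", "arguments": {"targets": [[1, 0, 0, 0, 0], [1, 0, 0, 0, 0], [1, 0, 0, 0, 0]]}}

```text
clock: 21.65
position: [581.9, 300.3, 9.2]
ee_rot: [0.999, 0.045, 0.002, -0.001]
contact_force: [-1.7, -0.1, 7.2]
gripper_width: 28.9
grasp_force: 60.9
```

Run:
```python
from h import *
s=arm.read_state(); print(s["position"],s["gripper_width"],s["grasp_force"])
o=(552.4,-42.6,-.0297)
for y in (27,-81):
    p=lev(o,(-26,y,0)); cmd([p[0],p[1],160],o[2])
a,_=snap("scene","scene1");b,_=snap("side","side1")
cv2.imwrite("pics/c2.png",np.hstack([cv2.resize(a,(400,300)),cv2.resize(b,(400,300))]))
```

```text
[581.89008097 300.25358272   9.21937899] 28.87609412157374 60.89363694190979
cmd [ -82.3  308.7 -151.5] roll 6.9 yaw now 5.2 j6 0.94
cmd [ -95.2  415.9 -151.7] roll 6.9 yaw now 5.2 j6 0.94
```

View pics/c2.png

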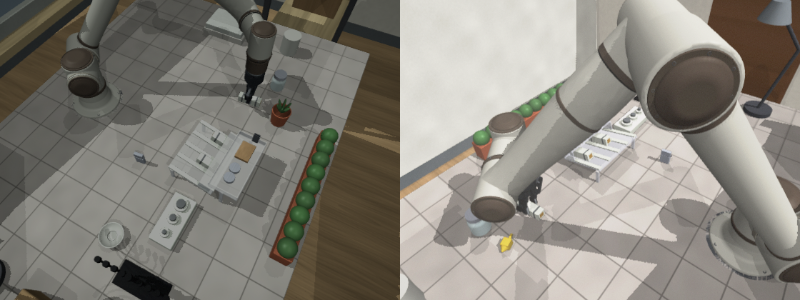

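Both views show no fourth pack, and two packs sit in the organiser. I lift C and carry it to lane 4.

Emit:
{"name": "drive_tool", "arguments": {"targets": [[1, 0, 0, -50, 0], [1, 0, 0, -100, 0], [1, -15, 30, -140, 2], [1, -30, 75, -151, 5], [1, -45, 120, -151, 7], [1, -60, 165, -151, 7], [1, -75, 210, -151, 7], [1, -90, 255, -151, 7], [1, -95, 300, -151, 7], [1, -95, 345, -151, 7], [1, -95, 390, -151, 7], [1, -95, 416, -151, 7]]}}

```text
clock: 22.95
position: [522.8, -126.1, 158.0]
ee_rot: [1.0, -0.018, 0.0, -0.0]
contact_force: [-0.0, 0.4, -0.8]
gripper_width: 28.6
grasp_force: 59.9
```

Emit:
{"name": "drive_tool", "arguments": {"targets": [[1, 0, 0, 20, 0], [1, 0, 0, 40, 0], [1, 0, 0, 50, 0], [1, 0, 0, 50, 0], [1, 0, 0, 50, 0]]}}

```text
clock: 23.45
position: [523.8, -123.3, 108.4]
ee_rot: [1.0, -0.016, 0.0, 0.0]
contact_force: [0.7, 0.5, -1.6]
gripper_width: 28.8
grasp_force: 60.0
```

Run:
```python
from h import *
im,c=snap("wrist","w9"); s=arm.read_state(); print(s["clock"],s["position"],s["gripper_width"],s["grasp_force"])
o=(552.4,-42.6,-.0297)
p=lev(o,(-26,-81,0)); cmd([p[0],p[1],76],o[2])
b=cv2.imread("pics/w6.png")
m=cv2.matchTemplate(im,b[205:235,225:325],cv2.TM_CCOEFF_NORMED);_,sc,_,l=cv2.minMaxLoc(m);print("band",sc,l,"was (225,205)")
```

```text
23.5 [ 524.16156716 -123.21379991  108.83735477] 28.67011881124071 59.971627593040466
cmd [-0.2 -0.4 32.8] roll -0.1 yaw now -1.8 j6 1.47
band 0.8424379825592041 (224, 203) was (225,205)
```

The pack sits in the grip as before (band matched within 2 px). I lower it.

Emit:
{"name": "drive_tool", "arguments": {"targets": [[1, 0, -0.5, 20, 0], [1, 0, -0.5, 28, 0], [1, 0, -0.5, 32, 0], [1, 0, -0.5, 34, 0], [1, 0, -0.5, 35, 0], [1, 0, -0.5, 35, 0]]}}

```text
clock: 24.1
position: [523.8, -123.0, 74.8]
ee_rot: [1.0, -0.016, 0.0, 0.0]
contact_force: [-1.9, 0.7, 5.8]
gripper_width: 29.2
grasp_force: 60.9
```

Emit:
{"name": "drive_tool", "arguments": {"targets": [[0.2, 0, 0, 0, 0], [0.2, 0, 0, 0, 0], [0.0, 0, 0, 0, 0], [0.0, 0, 0, 0, 0], [0.0, 0, 0, -40, 0], [0.0, 0, 0, -80, 0], [0.5, -50, 0, -95, 0], [1, -85, 0, -95, 0], [1, -85, 0, -95, 0], [1, -85, 0, -95, 0], [1, -85, 0, -95, 0]]}}

```text
clock: 25.2
position: [439.4, -120.2, 168.0]
ee_rot: [1.0, -0.016, 0.0, 0.0]
contact_force: [-0.2, -0.3, -0.5]
gripper_width: -0.2
grasp_force: 0.0
```

Run:
```python
from h import *
im,c=snap("wrist","w10"); s=arm.read_state(); print(s["clock"],s["position"],s["ee_rot"],s["gripper_width"])
o=(552.4,-42.6,-.0297)
p=lev(o,(-102,-81,0)); cmd([p[0],p[1],86],o[2])
p=lev(o,(-24,-81,0)); cmd([p[0],p[1],65],o[2])
```

```text
25.25 [ 439.43233657 -120.16308824  167.8071267 ] [ 9.99864620e-01 -1.64536647e-02  1.16026780e-04  7.08612315e-05] -0.015230260883652265
cmd [ 8.6  0.1 81.8] roll -0.2 yaw now -1.9 j6 1.45
cmd [ 86.6  -0.2 102.8] roll -0.2 yaw now -1.9 j6 1.45
```

View pics/w10.png

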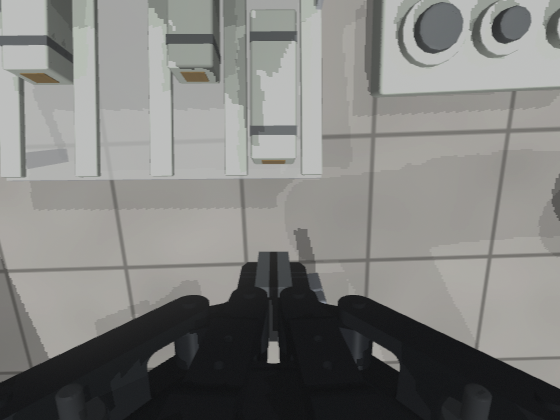

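Pack C is flat in lane 4, columns 250–297, with the other two home. The lighter is clear of the hand. I push.

Emit:
{"name": "drive_tool", "arguments": {"targets": [[1, 8, 0, 50, 0], [1, 8, 0, 81, 0], [1, 8, 0, 81, 0], [1, 20, 0, 84, 0], [1, 32, 0, 88, 0], [1, 44, 0, 91, 0], [1, 54, 0, 94, 0], [1, 62, 0, 96, 0], [1, 70, 0, 98, 0], [1, 76, 0, 100, 0], [1, 80, 0, 101, 0], [1, 83, 0, 101.5, 0]]}}

```text
clock: 26.45
position: [521.5, -122.9, 66.2]
ee_rot: [1.0, -0.017, -0.0, -0.0]
contact_force: [-0.2, 0.5, 0.2]
gripper_width: 0.0
grasp_force: 0.1
```

Emit:
{"name": "drive_tool", "arguments": {"targets": [[1, 1, 0, 0, 0], [1, 2, 0, 0.2, 0], [1, 3, 0, 0.4, 0], [1, 4, 0, 0.6, 0]]}}

```text
clock: 26.85
position: [525.3, -123.1, 65.9]
ee_rot: [1.0, -0.017, 0.0, -0.0]
contact_force: [0.4, -0.3, 1.0]
gripper_width: 0.3
grasp_force: 0.1
```

Emit:
{"name": "drive_tool", "arguments": {"targets": [[1, 1, 0, 0.2, 0], [1, 2, 0, 0.4, 0]]}}

```text
clock: 27.05
position: [527.4, -123.1, 65.4]
ee_rot: [1.0, -0.017, -0.0, -0.0]
contact_force: [-1.1, -0.5, 0.7]
gripper_width: 0.2
grasp_force: 1.0
```

Emit:
{"name": "drive_tool", "arguments": {"targets": [[1, 1, 0, 0.2, 0], [1, 2, 0, 0.4, 0]]}}

```text
clock: 27.25
position: [527.5, -123.2, 65.2]
ee_rot: [1.0, -0.017, -0.002, 0.0]
contact_force: [-6.4, 1.3, 9.2]
gripper_width: 0.1
grasp_force: 4.5
```

Emit:
{"name": "drive_tool", "arguments": {"targets": [[1, -10, 0, -2, 0], [1, -30, 0, -50, 0], [1, -30, 0, -100, 0], [1, -20, 40, -135, 0], [1, 0, 85, -135, 0], [1, 20, 130, -135, 0], [1, 50, 165, -135, -2], [1, 63, 165, -135, -2], [1, 63, 165, -135, -2], [1, 63, 165, -135, -2], [1, 63, 165, -135, -2]]}}

```text
clock: 28.35
position: [586.3, -289.4, 200.3]
ee_rot: [1.0, 0.001, 0.0, -0.0]
contact_force: [-0.1, 0.7, 0.3]
gripper_width: 0.1
grasp_force: 0.0
```

Run:
```python
from h import *
im,c=snap("wrist","w11"); s=arm.read_state(); print(s["clock"],s["position"],s["ee_rot"])
```

```text
28.4 [ 586.35234408 -289.35638701  200.55440629] [9.99998906e-01 1.46003106e-03 2.33269991e-04 3.34968772e-05]
```

View pics/w11.png

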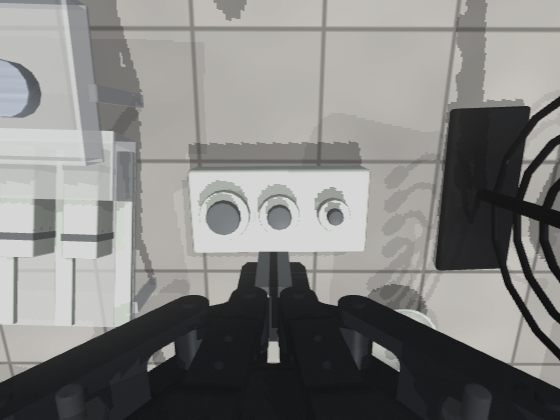

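Keys in the wrist view: large (223,217), medium (279,217) and small (335,216). The menorah stands well to the right, with its base around (485,190).

Run:
```python
from h import *
c=cam("wrist",{"position":[586.35,-289.36,200.55],"ee_rot":[.999998906,.00146,.000233,.0000335]});sc=cam("scene")
for n,w,q in (("L",(223,217),(253,286)),("M",(279,217),(242,305)),("S",(335,216),(230,325))):
    o1,d1=ray(c,*w);o2,d2=ray(sc,*q);d1=d1/np.linalg.norm(d1);d2=d2/np.linalg.norm(d2)
    t=np.linalg.lstsq(np.stack([d1,-d2],1),o2-o1,rcond=None)[0]
    print(n,((o1+t[0]*d1+o2+t[1]*d2)/2).round(1),[at_z(c,*w,z).round(1) for z in(36,42)])
print(at_z(c,485,190,0))
p=at_z(c,223,217,40); cmd([p[0],p[1],60],0)
```

```text
L [ 568.6 -243.7   45. ] [array([ 564.7, -241.8,   36. ]), array([ 566.4, -242.7,   42. ])]
M [ 569.9 -295.8   48. ] [array([ 564.9, -295.7,   36. ]), array([ 566.6, -295.6,   42. ])]
S [ 570.4 -347.4   47.5] [array([ 566.1, -349.6,   36. ]), array([ 567.7, -348.4,   42. ])]
[ 584.94664463 -512.99621611    0.        ]
cmd [-20.4 -47.  140.5] roll 0.2 yaw now 0.2 j6 1.79
```

Emit:
{"name": "drive_tool", "arguments": {"targets": [[1, -19, -46.5, 40, 0], [1, -19, -46.5, 80, 0], [1, -19, -46.5, 120, 0], [1, -19, -46.5, 139, 0], [1, -19, -46.5, 144, 0], [1, -19, -46.5, 148, 0], [1, -19, -46.5, 151, 0], [1, -19, -46.5, 151, 0]]}}

```text
clock: 29.2
position: [568.7, -243.7, 50.5]
ee_rot: [1.0, 0.001, 0.001, 0.0]
contact_force: [-0.4, 1.5, 2.3]
gripper_width: 0.1
grasp_force: 0.9
```

Emit:
{"name": "drive_tool", "arguments": {"targets": [[1, 0, 0, 2, 0], [1, 0, 0, 3, 0], [1, 0, 0, 3, 0]]}}

```text
clock: 29.5
position: [568.8, -243.8, 46.9]
ee_rot: [1.0, 0.001, 0.001, 0.0]
contact_force: [0.3, 0.9, 2.8]
gripper_width: 0.2
grasp_force: 1.7
```

Emit:
{"name": "drive_tool", "arguments": {"targets": [[1, 0, 0, 2, 0], [1, 0, 0, 3, 0], [1, 0, 0, 3, 0]]}}

```text
clock: 29.8
position: [568.8, -243.9, 45.9]
ee_rot: [1.0, 0.002, 0.001, 0.001]
contact_force: [-2.0, 3.8, 14.7]
gripper_width: 0.1
grasp_force: 7.4
```

Emit:
{"name": "drive_tool", "arguments": {"targets": [[1, 0, 0, 2, 0], [1, 0, 0, 3, 0], [1, 0, 0, 3, 0]]}}

```text
clock: 30.1
position: [568.9, -243.9, 45.6]
ee_rot: [1.0, 0.002, 0.001, 0.001]
contact_force: [-7.7, 6.9, 26.3]
gripper_width: 0.1
grasp_force: 13.7
```

Large key bottomed out at z≈45.8. Next is the medium key.

Emit:
{"name": "drive_tool", "arguments": {"targets": [[1, 0, 0, -30, 0], [1, 0, 0, -35, 0], [1, 0, 40, -35, 0], [1, 0, 51.5, -35, 0], [1, 0, 51.5, -35, 0], [1, 0, 51.5, -20, 0], [1, 0, 51.5, -12, 0], [1, 0, 51.5, -8, 0], [1, 0, 51.5, -5, 0], [1, 0, 51.5, -3, 0], [1, 0, 51.5, -2, 0], [1, 0, 51.5, -2, 0]]}}

```text
clock: 31.3
position: [567.0, -294.5, 45.8]
ee_rot: [1.0, 0.002, -0.001, 0.0]
contact_force: [-7.8, 4.8, 19.7]
gripper_width: 0.4
grasp_force: 9.5
```

Emit:
{"name": "drive_tool", "arguments": {"targets": [[1, 0, 0, -30, 0], [1, 0, 0, -34, 0], [1, 1, 40, -34, 0], [1, 1, 52.5, -34, 0], [1, 1, 52.5, -34, 0], [1, 1, 52.5, -18, 0], [1, 1, 52.5, -10, 0], [1, 1, 52.5, -6, 0], [1, 1, 52.5, -3, 0], [1, 1, 52.5, -1, 0], [1, 1, 52.5, 0, 0], [1, 1, 52.5, 0, 0]]}}

```text
clock: 32.5
position: [568.3, -346.8, 45.8]
ee_rot: [1.0, 0.002, -0.001, 0.0]
contact_force: [-7.6, 5.9, 17.6]
gripper_width: 0.2
grasp_force: 8.6
```

Emit:
{"name": "drive_tool", "arguments": {"targets": [[1, 0, 0, -50, 0], [1, 0, 0, -100, 0], [1, 0, 0, -150, 0], [1, -20, -40, -165, 0], [1, -40, -85, -165, 0], [1, -60, -130, -165, 0], [1, -80, -175, -165, 0], [1, -88, -220, -165, 0], [1, -88, -265, -165, 0], [1, -88, -304, -165, 0], [1, -88, -304, -165, 0], [1, -88, -304, -165, 0]]}}

```text
clock: 33.7
position: [480.4, -42.8, 207.3]
ee_rot: [1.0, 0.002, 0.0, -0.0]
contact_force: [0.8, 0.1, -0.2]
gripper_width: -0.0
grasp_force: 0.0
```

Emit:
{"name": "drive_tool", "arguments": {"targets": [[1, 0, 0, 0, 0], [1, 0, 0, 0, 0]]}}

```text
clock: 33.9
position: [480.4, -44.8, 206.9]
ee_rot: [1.0, 0.0, -0.0, 0.0]
contact_force: [0.5, -0.2, 0.1]
gripper_width: -0.1
grasp_force: 0.0
```

Run:
```python
from h import *
im,c=snap("wrist","w12"); s=arm.read_state(); print(s["clock"],s["position"])
o=(552.4,-42.6,-.0297)
for y in (81,-27,-81): print([tuple(np.round(proj(c,tray(o,(-16,y,z))))) for z in (0,30)])
print(proj(c,tray(o,(-85,0,6))),proj(c,tray(o,(34,0,40))))
cv2.imwrite("pics/w12c.png",cv2.resize(im[20:270,110:450],None,fx=2.3,fy=2.3,interpolation=3))
```

```text
33.95 [480.3836968  -44.83280783 206.87394495]
[(np.float64(176.0), np.float64(131.0)), (np.float64(166.0), np.float64(122.0))]
[(np.float64(300.0), np.float64(135.0)), (np.float64(304.0), np.float64(127.0))]
[(np.float64(362.0), np.float64(137.0)), (np.float64(373.0), np.float64(129.0))]
(np.float64(267.0842746081128), np.float64(213.1471372804855)) (np.float64(271.161613749591), np.float64(55.20497251576046))
```

View pics/w12c.png

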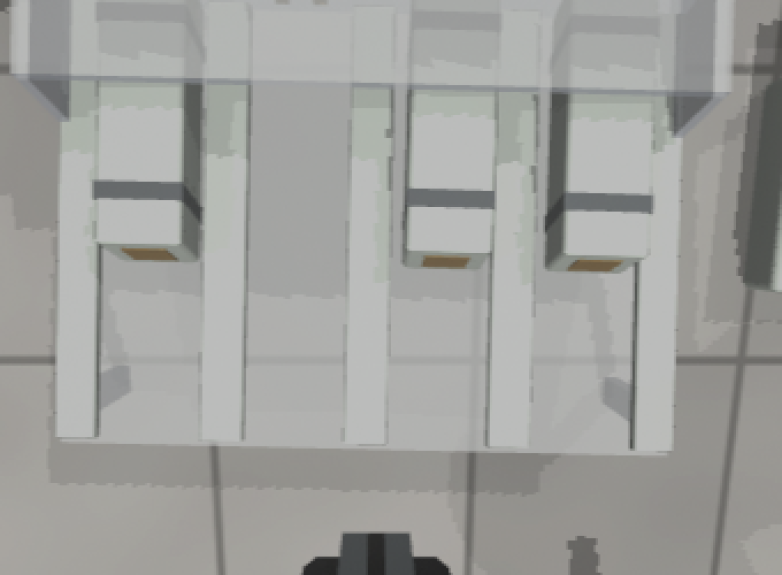

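All three packs are aligned and at the same home depth, with rear edges at crop rows 242, 250 and 256. They match the predicted home line to within about 1 mm relative to the cover edge.

```bash
python3 -c "
from bench import arm
print(arm.job_done())"
```

```text
the job is handed in; nothing more can be done
None
```

I handed the job in at about 34 s: all three packs are home in lanes 1, 3 and 4. The large, medium and small keys were each pressed fully down in that order. No fourth pack was found on the sill; no verdict on the run was returned.

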